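# Put the filter cube away in its drawer lane

## Task

Take the green-topped microscope filter cube out of its dock, put it upright in the green lane of the open drawer, lowering it right down onto the lane's floor before letting go, and then push the drawer fully shut. Leave the orange-topped cube sitting in the dock, and do not knock over the blue oil bottle or the small amber vial.

Things in the scene. Friction and masses are not known exactly. Their poses are not given: they have to be found in the camera images.
- green_cube: Filter cube to put away: black block, green top, 44 (its x) x 60 (its y) x 46 mm high, about 160 g. Origin: centre of its underside, z up. In the dock only its windowed faces across x (44 mm apart) can be gripped; in the drawer lane only those across y (60 mm apart) leave finger room: set it down on the free bench and take it again the other way.
- orange_cube: Identical cube with an orange top, in the other bay of the dock; stays there. Origin: centre of its underside.
- dock: Fixed grey dock, 60 (x) x 162 (y) mm. Origin: centre of its underside. Two bays along its y, centred at -37 and +37 mm, floor 8 mm up. Walls 56 mm high above the bench close each bay at its y sides (2 mm higher than a seated cube, 2 to 4 mm from it); at the x sides a lip, top 14 mm up, outer face 29 mm from centre. Either cube may be in either bay; cube axes lie along the dock's.
- cabinet: Fixed beige desktop drawer unit, 220 (x) x 160 (y) x 86 mm high. Origin: on the bench under the middle of its front face; the cabinet extends 220 mm to its +x, and the drawer slides out to its -x.
- drawer (a joint): Drawer travel in m: 0 fully shut, 0.165 fully open; starts 0.145 to 0.165 open. Slides with light friction (about 2 N).
- green_lane (a point): Best place for the cube's origin: on the green lane's floor (drawer's +y side), centred, 78 mm behind the front's inner face; moves with the drawer, axes as the cabinet's. Floor 10 mm above the bench; lane 54 mm wide (y), from 78 mm before to 116 mm after this point (far part under the cabinet). Side walls 48 mm high, 2 mm above a seated cube. Cube fits only with its 60 mm side along the lane.
- drawer_front (a point): Middle of the upper edge of the drawer front's outer face, 72 mm above the bench; moves with the drawer. The front is a flat panel 156 mm wide (y), 12 mm thick, 4 to 72 mm above the bench; push it towards the cabinet's +x to shut. The orange lane, beside the green one, stays empty. When shut, its outer face stands 12 mm before the cabinet's front.
- oil_bottle: Blue immersion-oil bottle, 32 mm diameter, 80 mm high, standing near the dock. Origin: centre of its underside.
- vial: Small amber vial with black cap, 30 mm diameter, 55 mm high, standing beside the cabinet. Origin: centre of its underside.

How it is judged:
By the outcome, as a careful person would: the job done as asked, in the order asked, and still so for the second after the job is handed in, with the robot touching nothing.
It also fails if it takes over 69 s, if anything falls off the work surface, if the arm or the gripper's body presses on something with over 40 N, if the wrist force passes 120 N, or if a joint passes its speed limit or range.

## Robot

A 6-joint arm with a two-finger parallel gripper is mounted at the origin on the work surface. World frame = base frame: x ahead of the robot, y to its left, z up, the work surface at z = 0. Lengths are in mm, angles in rad, forces in N, time in s.
With the tool pointing down it reaches from about 350 to 975 mm from the base axis. Payload 7.1 kg.
Tool frame: the origin (TCP) lies between the finger pads; the fingertips stand 19 mm ahead of it and the grasp point (between the pads) is the TCP (ctrl.tcp_to_tips is the distance from the TCP to the fingertips, in mm); z points along the fingers, y is the line along which they close (so a half turn about z gives the same grasp; the last joint's range is limited). The gripper opens to 88 mm and grips with 3 to 60 N. Pads are 20 mm wide; open, the fingers measure 115 mm over their backs; the gripper's body (75 mm by 178 mm) begins 61 mm behind the grasp point.
Start: joints at [-1.349, 0.423, 1.63, -0, 1.089, -0.019], TCP at [149.069, -606.946, 241.675] pointing down, gripper open.
Joint ranges: [-3, 3], [-0.9, 2.11], [0.09, 2.58], [-1.31, 4.45], [0.11, 2.69], [-2.54, 2.54]. Speed limits (rad/s): [2.39, 2.39, 3.01, 3.14, 3.14, 3.14].

## Interface

Orientations are given as a rotation vector (axis times angle).
In Python, from workcell import status, optics, ctrl gives the robot as it stands. The module is installed in compiled form; this text tells all that it offers.
- The arm moves only by the shell command python3 -m inch 'ROWS'. ROWS is JSON, a list that holds one entry, the list of rows, each a list of 7 numbers: the shift along the tool's x, y, z in mm, then the turn, a rotation vector about the tool's x, y, z in rad, then the opening in per cent of the stroke, from 0 (shut) to 100 (fully open). A call has 1 to 20 rows; each row is the pose to reach, as a shift and turn from the pose commanded when the call began, along the tool's axes at that moment; what a row does not reach only later rows make up. A row lasts 1/10 s, in which the tool goes at most 50 mm and 8.59 degrees, less where a joint would pass 70% of its speed; a pose out of reach is approached as far as the arm can. A call with a gripper value outside its range is refused whole. The fingers move at their own pace and stop on an object; the grip force is fixed at half the most. Time passes only in rows, so rows that repeat a pose let the fingers close. It gives the time, the measured TCP pose, the force, the opening and the grip force at its end, in the units of the state.
- status.get_obs(): the state, without advancing time (a new reading comes with each control period).
- optics.get_image(name): name is "side" or "top" or "wrist"; returns a dict with "frame" (480x640x3 uint8, red, green, blue), "fx", "fy", "cx", "cy" (pixels), "rvec" (rotation vector, rad) and "tvec" (3), from world to camera coordinates, as OpenCV has them; the wrist camera has in their place "hand_eye" (4x4, takes a point from camera to tool coordinates, whose origin is the TCP and whose axes are the flange's). Camera axes: x right, y down, z forward; pixel columns grow to the right and rows downward; lengths in mm; the calibration is good to about 2 mm. A picture is of the moment at which its call begins: read the wrist's pose just before it. There is no depth.
- ctrl.close_job(): hands the job in; it is judged then, once.
The state is a dict: "t": time; "qpos": joint angles; "qvel": joint speeds; "joint_torque": joint torques, N m; "ee_pos": TCP position; "orientation": TCP orientation; "ft_force": force on the tool from outside, world axes, zero at the start; "moment": the same for the moment, N m; "width": finger opening in mm; "grasp_force": force on a finger pad.
Only numpy, scipy, OpenCV 4.12 (cv2) and the standard library are available. Lean on these libraries where they do the work, as an engineer would, in place of code of your own. Each camera call takes 0.05 s, during which the arm holds its last target. There are 200 camera calls.

## Working session

There is one attempt and no reset: what is moved stays moved. The work goes in short steps, Python scripts to look and compute and a shell command to move; the robot and the scene stay as the last step left them, time stands still between calls to the robot, and variables do not carry over. Pictures are saved under pics/ and viewed, at most 11 in all, crops included, and the job is handed in when it is done.

```bash
mkdir -p pics
cat > h.py <<'E'
import cv2, numpy as np
from workcell import status, optics, ctrl
from scipy.spatial.transform import Rotation as R
def snap(n,f):
    d=optics.get_image(n); cv2.imwrite('pics/'+f,d['frame'][:,:,::-1]); return d
def cam(d): 
    return np.array([[d['fx'],0,d['cx']],[0,d['fy'],d['cy']],[0,0,1]]),R.from_rotvec(np.ravel(d['rvec'])).as_matrix(),np.ravel(d['tvec'])
def onplane(d,uv,z):
    K,r,t=cam(d); c=-r.T@t; v=r.T@np.linalg.inv(K)@np.array([*uv,1]); return c+v*(z-c[2])/v[2]
E
python3 - <<'E'
from h import *
import pickle
a=snap('top','top0.png');b=snap('side','side0.png')
for n,d in(('top',a),('side',b)):
    d.pop('frame');print(n,d)
pickle.dump((a,b),open('cal.pkl','wb'))
print(status.get_obs())
E
```

```text
top {'fx': 499.0958765564025, 'fy': 499.0958765564025, 'cx': 315.6813518248364, 'cy': 237.78656098868242, 'rvec': array([ 2.19205744, -2.13350849,  0.11517872]), 'tvec': array([ 19.87391179, 643.9693631 , 793.08346507])}
side {'fx': 553.1883067840257, 'fy': 553.1883067840257, 'cx': 310.27502951979585, 'cy': 245.990636205531, 'rvec': array([ 2.25180587, -0.46649012,  0.20240208]), 'tvec': array([-567.84595884,  263.2148471 ,  781.36907441])}
{'t': 0.1, 'qpos': array([-1.34898740e+00,  4.23712707e-01,  1.63057630e+00,  4.78885525e-05,
        1.08859038e+00, -1.89959258e-02]), 'qvel': array([-0.00242168, -0.00113158, -0.00187791, -0.00100871,  0.00053739,
        0.00016838]), 'joint_torque': array([ 1.13487893e-04, -5.45615423e+01, -2.74326074e+01,  6.44478248e-02,
        1.88447151e-02, -2.76225455e-05]), 'ee_pos': array([ 148.99274219, -606.51603856,  241.02634756]), 'orientation': array([-3.11757779e+00, -3.77153201e-01,  1.38274133e-04]), 'ft_force': array([ 0.05454168,  0.88504226, -0.86402678]), 'moment': array([ 0.0106707 , -0.02907302, -0.01982726]), 'grasp_force': 0.0, 'width': 87.9601756040342}
```

View pics/top0.png

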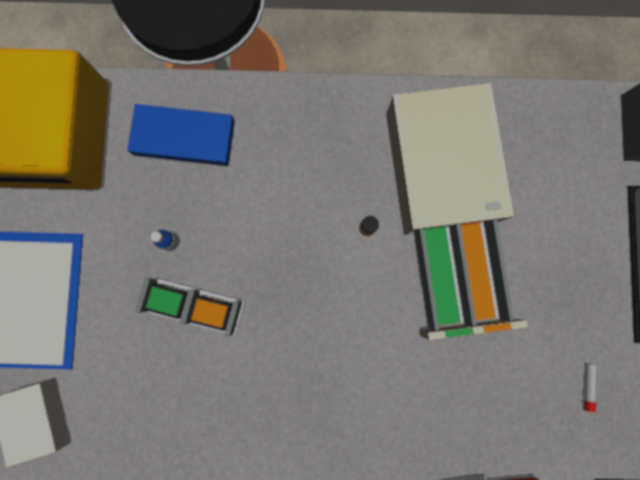

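View pics/side0.png

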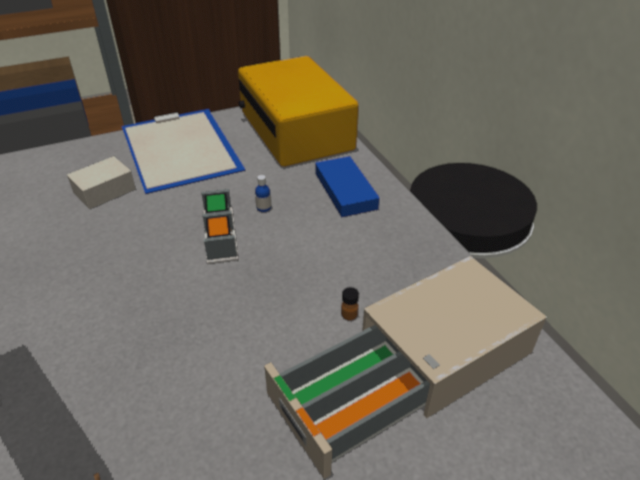

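The top view shows the green cube at about (165,300), the orange one at (210,312), the bottle at (162,239), the vial at (369,226), and the drawer front edge running from (428,333) to (526,323). The side view agrees. I'll enlarge the dock and drawer next.

Run:
```python
from h import *
import pickle
im=cv2.imread('pics/top0.png')
a=cv2.resize(im[265:345,130:250],None,fx=6,fy=6,interpolation=cv2.INTER_CUBIC)[:,:400*2]
b=cv2.resize(im[210:345,400:535],None,fx=4.4,fy=4.4,interpolation=cv2.INTER_CUBIC)
cv2.imwrite('pics/c1.png',a);cv2.imwrite('pics/c2.png',b)
d,s=pickle.load(open('cal.pkl','rb'))
hsv=cv2.cvtColor(im,cv2.COLOR_BGR2HSV)
def blob(lo,hi,x0,y0,x1,y1):
    m=cv2.inRange(hsv,lo,hi);k=np.zeros_like(m);k[y0:y1,x0:x1]=m[y0:y1,x0:x1]
    c=max(cv2.findContours(k,0,2)[0],key=cv2.contourArea);return c.reshape(-1,2).astype(float)
for n,lo,hi,box,z in(('gcube',(45,120,40),(80,255,255),(130,270,190,340),54),('ocube',(5,150,80),(22,255,255),(185,270,250,340),54),('glane',(45,120,40),(80,255,255),(410,215,475,326),10),('olane',(5,150,80),(22,255,255),(450,215,520,322),10)):
    c=blob(lo,hi,*box); w=np.array([onplane(d,p,z)[:2] for p in c],np.float32)
    r=cv2.minAreaRect(w);print(n,r)
for n,p,z in(('frontL outer top',(428,337),72),('frontR',(526,327),72),('cabFL',(413,228),86),('cabFR',(512,215),86),('cabBL',(394,95),86),('cabBR',(490,85),86),('bottle cap',(159,238),78),('vial cap',(369,224),54)):print(n,onplane(d,p,z).round(1))
```

```text
gcube ((533.366943359375, 277.7309265136719), (52.50661087036133, 36.252864837646484), 76.5962905883789)
ocube ((516.2893676757812, 204.4611053466797), (52.457740783691406, 36.3441047668457), 77.20561981201172)
glane ((588.978271484375, -177.42910766601562), (161.94129943847656, 35.327667236328125), 8.927693367004395)
olane ((598.3745727539062, -238.52842712402344), (162.78675842285156, 31.72669219970703), 8.78251838684082)
frontL outer top [ 489.  -141.3   72. ]
frontR [ 508.5 -293.5   72. ]
cabFL [ 657.1 -114.4   86. ]
cabFR [ 681.8 -269.1   86. ]
cabBL [872.1 -82.6  86. ]
cabBR [ 892.9 -237.1   86. ]
bottle cap [631.5 283.9  78. ]
vial cap [666.1 -48.9  54. ]
```

View pics/c1.png

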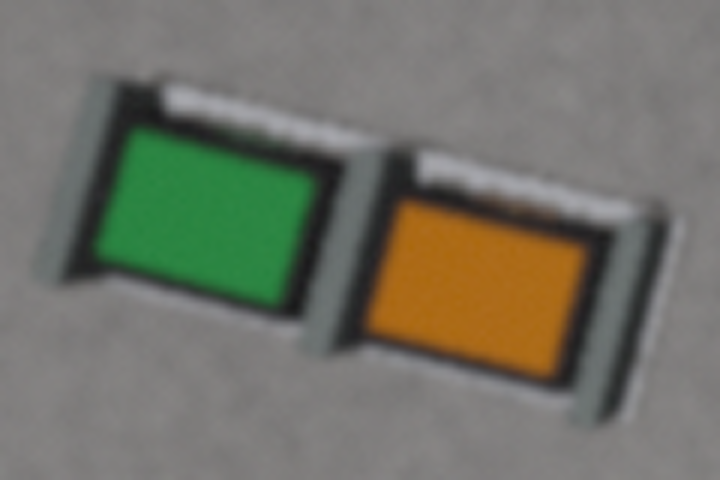

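View pics/c2.png

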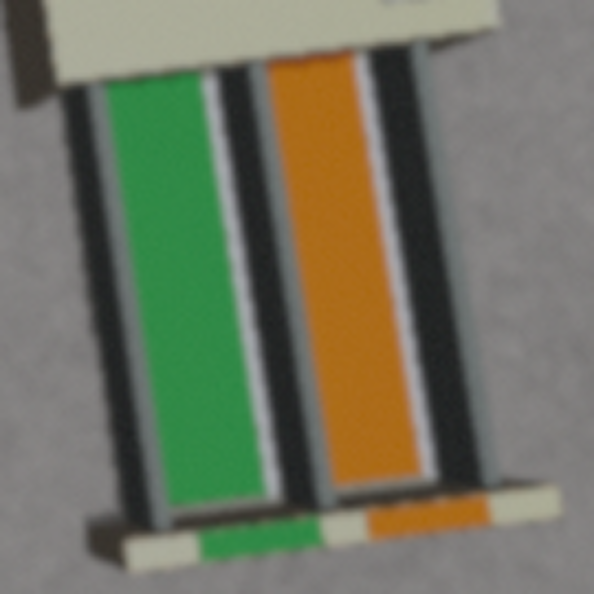

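The crops confirm it: the green cube is in the dock's +y bay, with dock yaw about -13°. The cabinet yaw is about +8.8°, the drawer is about 160 mm out, and the green lane is on the +y side with a pale strip along its -y wall. Next I'll move above the cube.

```bash
cat >> h.py <<'E'
def to(p,yaw_deg=None):
    """print shift/turn rows (tool axes) to TCP position p with closing line at yaw_deg"""
    o=status.get_obs(); r=R.from_rotvec(o['orientation']); M=r.as_matrix()
    y=np.degrees(np.arctan2(M[1,1],M[0,1])); print('yaw now',round(y,2),'pos',o['ee_pos'].round(1),'j6',round(o['qpos'][5],2),'j1',round(o['qpos'][0],2),'tilt',np.round(M[:2,2],4))
    print('shift',r.inv().apply(np.array(p,float)-o['ee_pos']).round(1))
    if yaw_deg is None:return
    for k in(0,180):
        a=(yaw_deg+k-y+180)%360-180; yy=np.radians(y+a)
        Y=np.array([np.cos(yy),np.sin(yy),0]);Z=np.array([0,0,-1.]);T=R.from_matrix(np.c_[np.cross(Y,Z),Y,Z])
        dj1=np.arctan2(p[1],p[0])-np.arctan2(o['ee_pos'][1],o['ee_pos'][0])
        print('turn',(r.inv()*T).as_rotvec().round(3),'j6 est',round(o['qpos'][5]+dj1-np.radians(a),2))
def px(d,P):
    K,r,t=cam(d);q=K@(r@np.array(P,float)+t);return q[:2]/q[2]
def wristcal(d,o):
    """give the wrist picture world->camera rvec,tvec"""
    H=np.eye(4);H[:3,:3]=R.from_rotvec(o['orientation']).as_matrix();H[:3,3]=o['ee_pos']
    W=np.linalg.inv(H@np.array(d['hand_eye']));d['rvec']=R.from_matrix(W[:3,:3]).as_rotvec();d['tvec']=W[:3,3];return d
E
python3 - <<'E'
from h import *
to((450,-150,240));to((533,278,200),-13.1)
E
```

```text
yaw now -76.2 pos [ 149.  -606.5  241. ] j6 -0.02 j1 -1.35 tilt [-0.0002  0.0013]
shift [ 401.2 -371.6    1.5]
yaw now -76.2 pos [ 149.  -606.5  241. ] j6 -0.02 j1 -1.35 tilt [-0.0002  0.0013]
shift [ 583.9 -767.4   42.1]
turn [-1.000e-03 -1.000e-03 -1.101e+00] j6 est 0.69
turn [-1.00e-03  1.00e-03  2.04e+00] j6 est 3.83
```

```bash
python3 -m inch '[[[401,-372,0,0,0,-0.5,100],[401,-372,0,0,0,-0.5,100],[401,-372,0,0,0,-0.5,100],[401,-372,0,0,0,-0.5,100],[401,-372,0,0,0,-0.5,100],[401,-372,0,0,0,-0.5,100],[401,-372,0,0,0,-0.5,100],[401,-372,0,0,0,-0.5,100],[401,-372,0,0,0,-0.5,100],[401,-372,0,0,0,-0.5,100],[584,-767,42,0,0,-1.101,100],[584,-767,42,0,0,-1.101,100],[584,-767,42,0,0,-1.101,100],[584,-767,42,0,0,-1.101,100],[584,-767,42,0,0,-1.101,100],[584,-767,42,0,0,-1.101,100],[584,-767,42,0,0,-1.101,100],[584,-767,42,0,0,-1.101,100],[584,-767,42,0,0,-1.101,100],[584,-767,42,0,0,-1.101,100]]]'
python3 - <<'E'
from h import *
to((533,278,200),-13.1)
E
```

```text
t: 2.1
ee_pos: [533.4, 280.5, 199.0]
orientation: [-2.459, -1.955, -0.0]
ft_force: [0.8, -0.6, -0.4]
width: 87.5
grasp_force: 0.0
yaw now -13.01 pos [533.4 280.5 199. ] j6 0.69 j1 0.46 tilt [-0.0001  0.0003]
shift [-2.5  0.2 -1. ]
turn [-0.    -0.     0.001] j6 est 0.69
turn [ 0.   -0.   -3.14] j6 est -2.45
```

```bash
python3 -m inch '[[[0,0,0,0,0,0,100],[0,0,0,0,0,0,100]]]'
python3 - <<'E'
from h import *
o=status.get_obs();d=wristcal(snap('wrist','w1.png'),o)
print(o['ee_pos'])
hsv=cv2.cvtColor(d['frame'],cv2.COLOR_RGB2HSV)
for n,lo,hi in(('g',(45,120,40),(80,255,255)),('o',(5,150,80),(22,255,255))):
    c=max(cv2.findContours(cv2.inRange(hsv,lo,hi),0,2)[0],key=cv2.contourArea).reshape(-1,2)
    print(n,c.min(0),c.max(0),cv2.minAreaRect(np.array([onplane(d,p,54)[:2] for p in c],np.float32)))
E
```

```text
t: 2.3
ee_pos: [532.7, 277.3, 198.9]
orientation: [-2.459, -1.955, 0.003]
ft_force: [0.1, -0.5, -0.4]
width: 87.7
grasp_force: 0.0
[532.6580243  277.31022122 198.93249931]
g [305 204] [346 260] ((533.5692749023438, 276.2765808105469), (50.77543640136719, 35.24736785888672), 76.38351440429688)
o [306 285] [344 334] ((516.642822265625, 203.25927734375), (51.43184280395508, 35.25065994262695), 77.93174743652344)
```

View pics/w1.png

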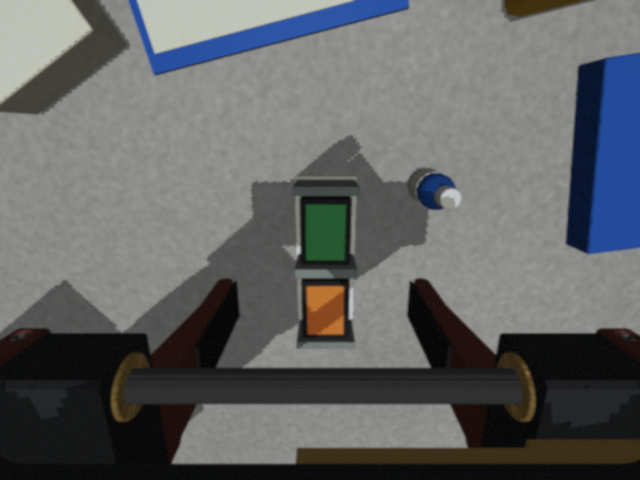

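The wrist view shows the green cube at (326,230), between the dock walls and centred between the fingers, with the bottle clear at (437,190). The position agrees to within 1 mm. I'll descend, and close in the next call after checking.

```bash
python3 -m inch '[[[0,1,50,0,0,0,100],[0,1,80,0,0,0,100],[0,1,110,0,0,0,100],[0,1,130,0,0,0,100],[0,1,145,0,0,0,100],[0,1,155,0,0,0,100],[0,1,161,0,0,0,100],[0,1,161,0,0,0,100],[0,1,161,0,0,0,100]]]'; python3 -m inch '[[[0,0,0,0,0,0,60],[0,0,0,0,0,0,55],[0,0,0,0,0,0,40],[0,0,0,0,0,0,40],[0,0,0,0,0,0,40],[0,0,0,0,0,0,40],[0,0,0,0,0,0,40],[0,0,0,0,0,0,40]]]'
```

```text
t: 3.25
ee_pos: [534.8, 277.1, 39.4]
orientation: [2.461, 1.953, 0.002]
ft_force: [1.1, -0.2, -0.4]
width: 88.0
grasp_force: 0.0
t: 4.05
ee_pos: [534.3, 277.0, 38.7]
orientation: [-2.461, -1.953, -0.0]
ft_force: [-1.0, -0.1, 0.8]
width: 44.2
grasp_force: 30.0
```

```bash
python3 -m inch '[[[0,0,-10,0,0,0,40],[0,0,-25,0,0,0,40],[0,0,-45,0,0,0,40],[0,0,-65,0,0,0,40],[0,0,-85,0,0,0,40],[0,0,-95,0,0,0,40],[0,0,-100,0,0,0,40],[0,0,-100,0,0,0,40]]]'
python3 - <<'E'
from h import *
print(status.get_obs()['grasp_force'],status.get_obs()['width'])
to((500,60,80),-81.2)
to((500,60,31.5),-81.2)
E
```

```text
t: 4.85
ee_pos: [534.5, 277.0, 139.4]
orientation: [2.461, 1.953, 0.002]
ft_force: [-0.5, -0.1, -2.1]
width: 44.1
grasp_force: 30.0
29.97630089521408 44.061411192723114
yaw now -13.12 pos [534.5 277.  139.4] j6 0.69 j1 0.46 tilt [0.001  0.0005]
shift [-219.2   15.6   59.3]
turn [ 0.000e+00 -1.000e-03  1.188e+00] j6 est 1.52
turn [ 1.000e-03  0.000e+00 -1.953e+00] j6 est -1.62
yaw now -13.12 pos [534.5 277.  139.4] j6 0.69 j1 0.46 tilt [0.001  0.0005]
shift [-219.3   15.6  107.8]
turn [ 0.000e+00 -1.000e-03  1.188e+00] j6 est 1.52
turn [ 1.000e-03  0.000e+00 -1.953e+00] j6 est -1.62
```

```bash
python3 -m inch '[[[-30,2,0,0,0,0.1,40],[-70,5,0,0,0,0.22,40],[-110,8,10,0,0,0.36,40],[-150,11,20,0,0,0.5,40],[-190,14,30,0,0,0.64,40],[-210,15,40,0,0,0.78,40],[-219,16,50,0,0,0.92,40],[-219,16,60,0,0,1.06,40],[-219,16,75,0,0,1.188,40],[-219,16,85,0,0,1.188,40],[-219,16,93,0,0,1.188,40],[-219,16,98,0,0,1.188,40],[-219,16,98,0,0,1.188,40]]]'; python3 -m inch '[[[0,0,3,0,0,0,40],[0,0,6,0,0,0,40],[0,0,8,0,0,0,40],[0,0,10,0,0,0,40],[0,0,10,0,0,0,40]]]'
```

```text
t: 6.15
ee_pos: [499.7, 60.2, 40.0]
orientation: [3.132, 0.244, -0.002]
ft_force: [0.4, 0.4, -1.5]
width: 44.1
grasp_force: 30.0
t: 6.65
ee_pos: [500.3, 60.1, 30.7]
orientation: [-3.132, -0.242, -0.0]
ft_force: [0.4, -0.1, -1.8]
width: 43.9
grasp_force: 30.0
```

```bash
python3 -m inch '[[[0,0,0.5,0,0,0,40],[0,0,1,0,0,0,40],[0,0,1,0,0,0,40]]]'
```

```text
t: 6.95
ee_pos: [500.3, 60.1, 30.6]
orientation: [-3.132, -0.241, -0.001]
ft_force: [-3.1, -0.6, 12.1]
width: 43.6
grasp_force: 30.0
```

```bash
python3 -m inch '[[[0,0,-1,0,0,0,60],[0,0,-1,0,0,0,100],[0,0,-1,0,0,0,100],[0,0,-1,0,0,0,100],[0,0,-1,0,0,0,100],[0,0,-30,0,0,0,100],[0,0,-60,0,0,0,100],[0,0,-100,0,0,0,100],[0,0,-140,0,0,-0.14,100],[0,0,-140,0,0,-0.28,100],[0,0,-140,0,0,-0.5,100],[0,0,-140,0,0,-0.7,100],[0,0,-140,0,0,-0.9,100],[0,0,-140,0,0,-1.1,100],[0,0,-140,0,0,-1.3,100],[0,0,-140,0,0,-1.571,100],[0,0,-140,0,0,-1.571,100],[0,0,-140,0,0,-1.571,100],[0,0,-140,0,0,-1.571,100],[0,0,-140,0,0,-1.571,100]]]'
python3 - <<'E'
from h import *
o=status.get_obs();d=wristcal(snap('wrist','w2.png'),o)
hsv=cv2.cvtColor(d['frame'],cv2.COLOR_RGB2HSV);m=cv2.inRange(hsv,(45,120,40),(80,255,255))
for c in cv2.findContours(m,0,2)[0]:
    if cv2.contourArea(c)<300: continue
    c=c.reshape(-1,2);print(c.min(0),c.max(0),cv2.minAreaRect(np.array([onplane(d,p,46)[:2] for p in c],np.float32)))
to((500,60,31),8.8)
E
```

```text
t: 8.95
ee_pos: [500.0, 60.0, 169.6]
orientation: [-2.043, -2.386, 0.0]
ft_force: [-0.8, -0.0, 0.6]
width: 87.8
grasp_force: 0.0
[291 218] [354 260] ((498.9905700683594, 59.9473991394043), (51.28546905517578, 35.453575134277344), 8.806333541870117)
yaw now 8.7 pos [500.   60.  169.6] j6 -0.06 j1 0.1 tilt [-0.0003 -0.    ]
shift [ -0.    0.  138.6]
turn [-0.    -0.    -0.002] j6 est -0.06
turn [-0.    0.    3.14] j6 est 3.08
```

View pics/w2.png

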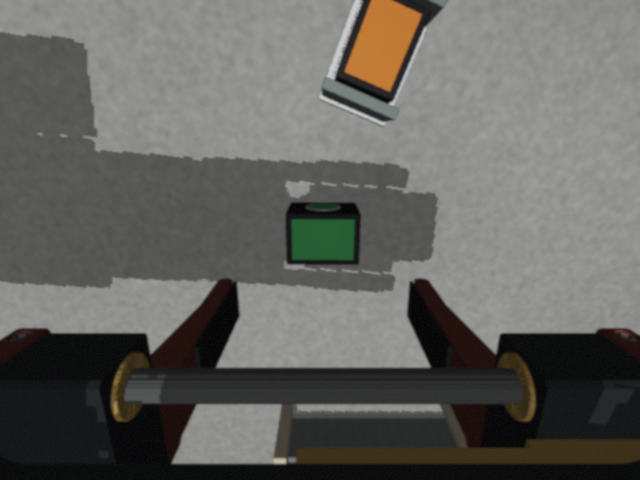

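The cube stands upright on the bench at (323,239), aligned and centred. I'll grip it across its 60 mm side.

```bash
python3 -m inch '[[[0,0,45,0,0,0,100],[0,0,85,0,0,0,100],[0,0,110,0,0,0,100],[0,0,125,0,0,0,100],[0,0,134,0,0,0,100],[0,0,138.5,0,0,0,100],[0,0,138.5,0,0,0,100],[0,0,138.5,0,0,0,80],[0,0,138.5,0,0,0,60],[0,0,138.5,0,0,0,55],[0,0,138.5,0,0,0,55],[0,0,138.5,0,0,0,55],[0,0,138.5,0,0,0,55]]]'; python3 -m inch '[[[0,0,-20,0,0,0,55],[0,0,-50,0,0,0,55],[0,0,-90,0,0,0,55],[0,0,-120,0,0,0,55],[0,0,-140,0,0,0,55],[0,0,-150,0,0,0,55],[0,0,-150,0,0,0,55]]]'
python3 - <<'E'
from h import *
for p in((582,-173,170),(620,-120,170)):to(p,8.8)
E
```

```text
t: 10.3
ee_pos: [500.4, 60.1, 31.7]
orientation: [2.044, 2.385, 0.001]
ft_force: [-1.1, -0.7, 6.1]
width: 60.1
grasp_force: 30.0
t: 11.0
ee_pos: [500.7, 60.1, 182.1]
orientation: [2.043, 2.385, 0.002]
ft_force: [-0.0, -0.2, -2.3]
width: 59.9
grasp_force: 30.0
yaw now 8.82 pos [500.7  60.1 182.1] j6 -0.06 j1 0.1 tilt [0.0021 0.0003]
shift [-242.8   44.6   12.2]
turn [0.002 0.    0.   ] j6 est -0.47
turn [-0.000e+00  3.000e-03 -3.141e+00] j6 est -3.61
yaw now 8.82 pos [500.7  60.1 182.1] j6 -0.06 j1 0.1 tilt [0.0021 0.0003]
shift [-196.3   90.3   12.3]
turn [0.002 0.    0.   ] j6 est -0.37
turn [-0.000e+00  3.000e-03 -3.141e+00] j6 est -3.51
```

```bash
python3 -m inch '[[[-40,5,0,0,0,0,55],[-85,15,0,0,0,0,55],[-130,25,0,0,0,0,55],[-175,30,0,0,0,0,55],[-220,35,0,0,0,0,55],[-260,40,0,0,0,0,55],[-295,42,0,0,0,0,55],[-315,44,0,0,0,0,55],[-330,44,0,0,0,0,55],[-330,44,0,0,0,0,55],[-330,44,0,0,0,0,55],[-330,44,0,0,0,0,55]]]'
python3 - <<'E'
from h import *
o=status.get_obs();d=wristcal(snap('wrist','w3.png'),o)
import pickle;pickle.dump(d,open('w3.pkl','wb'));print(o['ee_pos'])
# predicted geometry
for n,P in(('lanept',(582.8,-174)+(10,)),):print(n,px(d,P))
E
```

```text
t: 12.2
ee_pos: [593.9, -257.8, 181.0]
orientation: [-2.042, -2.386, 0.0]
ft_force: [-0.6, -0.1, -1.4]
width: 59.9
grasp_force: 30.0
[ 593.93145926 -257.77505137  180.99866935]
lanept [325.87931273 130.43826226]
```

View pics/w3.png

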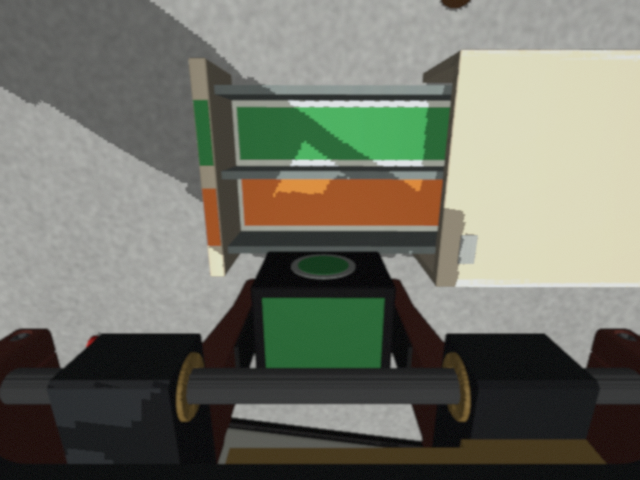

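The green lane lies between the wall tops at row ~90 and row ~174, and the front panel's outer edge is at column ~192–212. I'll enlarge this to measure.

Run:
```python
import cv2
im=cv2.imread('pics/w3.png')[50:250,185:455]
cv2.imwrite('pics/c3.png',cv2.resize(im[:195],(270*29//10,195*29//10),interpolation=cv2.INTER_CUBIC))
```

```text
(no output)
```

View pics/c3.png

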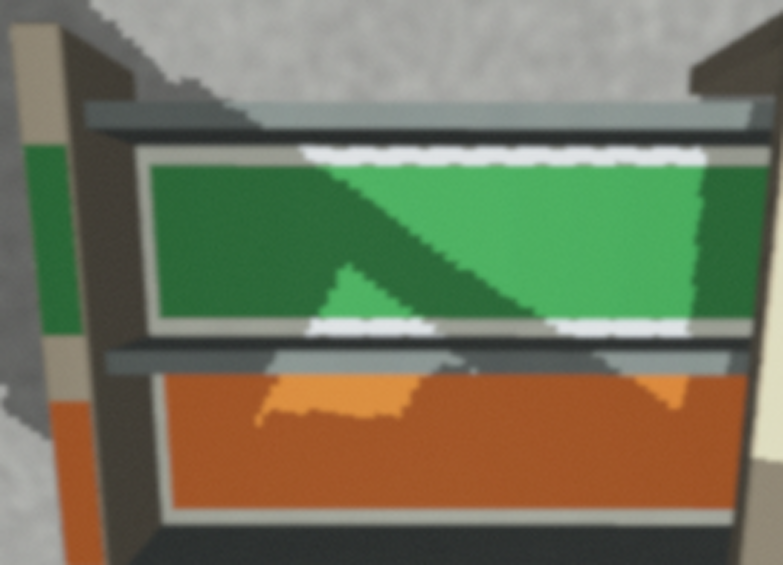

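The floor edges are at crop rows 146 and 337, the wall-top inner edges at rows 129 and 351, the front inner floor edge at column ~143, and the front's outer top edge runs from (12,25) to (68,560).

Run:
```python
from h import *
import pickle
d=pickle.load(open('w3.pkl','rb'))
f=lambda u,v,z:onplane(d,(u/2.9+185-.3,v/2.9+50-.3),z)[:2]
a=np.radians(8.8);X=np.array([np.cos(a),np.sin(a)]);Y=np.array([-X[1],X[0]]);o=np.array([498.8,-217.4])
for n,u,v,z in(('flU',240,146,10),('flU2',700,147,10),('flL',240,336,10),('flL2',680,337,10),('wU',240,130,58),('wU2',700,129,58),('wL',240,351,58),('wL2',700,351,58),('innerfloor',135,146,10),('innerfloorL',152,337,10),('outer',12,25,72),('outer',68,560,72),('greenpatch mid',52,240,72)):
    p=f(u,v,z);print(n,p.round(1),'rel',((p-o)@X).round(1),((p-o)@Y).round(1))
```

```text
flU [ 530.1 -157.4] rel 40.1 54.5
flU2 [ 662.8 -137.1] rel 174.4 54.3
flL [ 535.9 -211.5] rel 37.6 0.1
flL2 [ 669.8 -191. ] rel 173.0 -0.1
wU [ 537.5 -156.8] rel 47.5 54.0
wU2 [ 649.4 -139.2] rel 160.8 54.2
wL [ 543.2 -210.2] rel 45.0 0.4
wL2 [ 662.3 -191.7] rel 165.5 0.4
innerfloor [ 499.8 -162.1] rel 9.5 54.5
innerfloorL [ 509.2 -216. ] rel 10.5 -0.2
outer [ 486.3 -143.8] rel -1.1 74.6
outer [ 506.1 -269.6] rel -0.8 -52.7
greenpatch mid [ 497.7 -189.2] rel 3.2 28.0
```

Run:
```python
from h import *
to((582.1,-177,181),8.8)
```

```text
yaw now 8.91 pos [ 594.1 -257.8  181.2] j6 -0.58 j1 -0.43 tilt [-0.0005  0.0005]
shift [81.7  0.7  0.2]
turn [-0.    -0.001  0.002] j6 est -0.47
turn [ 1.00e-03 -1.00e-03 -3.14e+00] j6 est -3.61
```

```bash
python3 -m inch '[[[30,0.7,0,0,0,0,55],[60,0.7,0,0,0,0,55],[75,0.7,10,0,0,0,55],[81.7,0.7,30,0,0,0,55],[81.7,0.7,60,0,0,0,55],[81.7,0.7,75,0,0,0,55],[81.7,0.7,85,0,0,0,55],[81.7,0.7,85,0,0,0,55],[81.7,0.7,85,0,0,0,55]]]'
python3 - <<'E'
from h import *
snap('side','s1.png');im=cv2.imread('pics/s1.png')[230:480,230:530];cv2.imwrite('pics/c4.png',cv2.resize(im,(720,600),interpolation=cv2.INTER_CUBIC))
to((582.1,-177,42.5),8.8)
E
```

```text
t: 13.15
ee_pos: [582.9, -178.8, 96.6]
orientation: [2.044, 2.385, 0.0]
ft_force: [0.4, 0.6, -1.9]
width: 60.0
grasp_force: 30.0
yaw now 8.81 pos [ 583.1 -178.9   97. ] j6 -0.47 j1 -0.32 tilt [ 0.0014 -0.0005]
shift [ 2.1 -0.8 54.5]
turn [0.001 0.001 0.   ] j6 est -0.47
turn [-1.000e-03  2.000e-03 -3.142e+00] j6 est -3.61
```

View pics/c4.png

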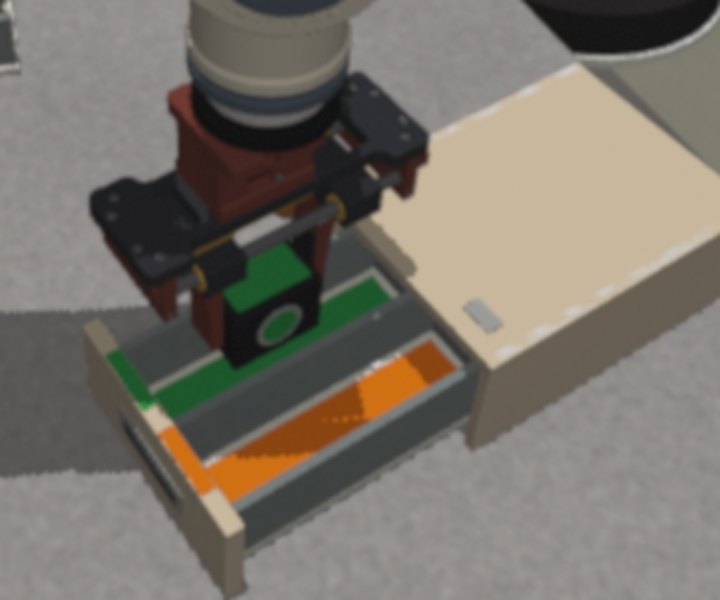

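The cube hangs over the green lane, between its walls. I'll correct by 2 mm and lower it in steps.

```bash
python3 -m inch '[[[2,-1,0,0,0,0,55],[2,-1,0,0,0,0,55],[2,-1,12,0,0,0,55],[2,-1,24,0,0,0,55],[2,-1,32,0,0,0,55],[2,-1,40,0,0,0,55],[2,-1,45,0,0,0,55],[2,-1,45,0,0,0,55],[2,-1,45,0,0,0,55]]]'; python3 -m inch '[[[0,0,3,0,0,0,55],[0,0,6,0,0,0,55],[0,0,8,0,0,0,55],[0,0,9,0,0,0,55],[0,0,9,0,0,0,55]]]'
```

```text
t: 14.1
ee_pos: [581.2, -176.7, 51.1]
orientation: [-2.044, -2.386, 0.0]
ft_force: [0.7, -0.7, -2.3]
width: 59.9
grasp_force: 30.0
t: 14.6
ee_pos: [581.0, -176.6, 42.0]
orientation: [-2.044, -2.386, 0.0]
ft_force: [0.5, 0.4, -1.9]
width: 59.9
grasp_force: 30.0
```

```bash
python3 -m inch '[[[0,0,0.5,0,0,0,55],[0,0,1,0,0,0,55],[0,0,1,0,0,0,55]]]'
```

```text
t: 14.9
ee_pos: [581.3, -176.6, 41.7]
orientation: [2.044, 2.385, 0.0]
ft_force: [-0.8, 1.2, 3.7]
width: 60.1
grasp_force: 30.0
```

```bash
python3 -m inch '[[[0,0,0.5,0,0,0,55],[0,0,0.5,0,0,0,55]]]'; python3 -m inch '[[[0,0,-0.5,0,0,0,75],[0,0,-0.5,0,0,0,95],[0,0,-0.5,0,0,0,95],[0,0,-0.5,0,0,0,95],[0,0,-0.5,0,0,0,95],[0,0,-15,0,0,0,95],[0,0,-40,0,0,0,95],[0,0,-80,0,0,0,95],[0,0,-120,0,0,0,95],[0,0,-140,0,0,0,95],[0,0,-140,0,0,0,95],[0,0,-140,0,0,0,95]]]'
python3 - <<'E'
from h import *
snap('wrist','w4.png')
to((415,-230,182),98.8)
to((415,-230,55),98.8)
E
```

```text
t: 15.1
ee_pos: [581.6, -176.6, 41.6]
orientation: [2.043, 2.385, 0.001]
ft_force: [-1.5, 1.5, 7.9]
width: 59.8
grasp_force: 30.0
t: 16.3
ee_pos: [581.0, -176.6, 181.2]
orientation: [2.043, 2.385, 0.001]
ft_force: [-0.6, -0.1, -0.9]
width: 83.2
grasp_force: 0.0
yaw now 8.82 pos [ 580.4 -176.4  180.1] j6 -0.47 j1 -0.31 tilt [-0.001   0.0003]
shift [ -27.6 -171.7   -1.7]
turn [-0.00e+00 -1.00e-03 -1.57e+00] j6 est -2.25
turn [-1.000e-03  0.000e+00  1.571e+00] j6 est 0.89
yaw now 8.82 pos [ 580.4 -176.4  180.1] j6 -0.47 j1 -0.31 tilt [-0.001   0.0003]
shift [ -27.6 -171.6  125.3]
turn [-0.00e+00 -1.00e-03 -1.57e+00] j6 est -2.25
turn [-1.000e-03  0.000e+00  1.571e+00] j6 est 0.89
```

View pics/w4.png

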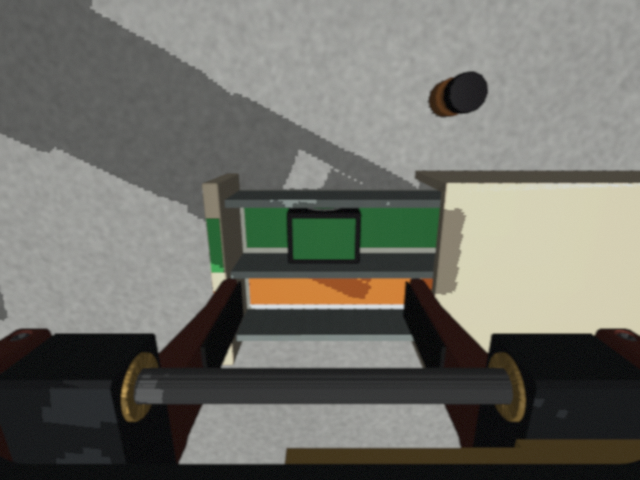

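The cube sits upright and square in the lane at (325,238), and the vial is undisturbed. Next I'll close the fingers, turn across the front, and come down in front of it.

```bash
python3 -m inch '[[[-8,-35,0,0,0,0.14,0],[-16,-70,0,0,0,0.28,0],[-24,-105,0,0,0,0.42,0],[-31,-135,0,0,0,0.56,0],[-31,-148,0,0,0,0.7,0],[-31,-148,0,0,0,0.84,0],[-31,-148,0,0,0,0.98,0],[-31,-148,10,0,0,1.12,0],[-31,-148,30,0,0,1.26,0],[-31,-148,60,0,0,1.4,0],[-31,-148,90,0,0,1.54,0],[-31,-148,115,0,0,1.571,0],[-31,-148,130,0,0,1.571,0],[-31,-148,130,0,0,1.571,0],[-31,-148,130,0,0,1.571,0],[-31,-148,130,0,0,1.571,0]]]'
python3 - <<'E'
from h import *
to((487.4,-222,50),98.8)   # contact
to((637.5,-198.7,50),98.8)   # ~10 short of contact at shut=647
E
```

```text
t: 17.95
ee_pos: [439.8, -230.0, 51.0]
orientation: [3.132, 0.242, 0.0]
ft_force: [-0.1, 0.3, 0.5]
width: 0.3
grasp_force: 0.0
yaw now -81.18 pos [ 439.8 -230.    51. ] j6 0.91 j1 -0.51 tilt [ 0.0002 -0.0001]
shift [48.3 -0.6  1. ]
turn [ 0.     0.    -3.141] j6 est -2.18
turn [ 0. -0.  0.] j6 est 0.97
yaw now -81.18 pos [ 439.8 -230.    51. ] j6 0.91 j1 -0.51 tilt [ 0.0002 -0.0001]
shift [200.2  -0.7   1. ]
turn [ 0.     0.    -3.141] j6 est -2.05
turn [ 0. -0.  0.] j6 est 1.09
```

```bash
python3 -m inch '[[[15,0,0,0,0,0,0],[30,0,0,0,0,0,0],[38,0,0,0,0,0,0],[42,0,0,0,0,0,0],[46,0,0,0,0,0,0],[50,0,0,0,0,0,0],[56,0,0,0,0,0,0],[64,0,0,0,0,0,0],[72,0,0,0,0,0,0],[80,0,0,0,0,0,0],[88,0,0,0,0,0,0],[96,0,0,0,0,0,0],[104,0,0,0,0,0,0],[112,0,0,0,0,0,0],[120,0,0,0,0,0,0],[128,0,0,0,0,0,0],[136,0,0,0,0,0,0],[144,0,0,0,0,0,0],[152,0,0,0,0,0,0],[160,0,0,0,0,0,0]]]'; python3 -m inch '[[[8,0,0,0,0,0,0],[16,0,0,0,0,0,0],[23,0,0,0,0,0,0],[29,0,0,0,0,0,0],[34,0,0,0,0,0,0],[38,0,0,0,0,0,0],[40,0,0,0,0,0,0],[40,0,0,0,0,0,0]]]'
```

```text
t: 19.95
ee_pos: [598.3, -205.4, 50.6]
orientation: [-3.132, -0.241, 0.0]
ft_force: [-1.8, 0.8, -1.8]
width: 0.1
grasp_force: 1.0
t: 20.75
ee_pos: [638.0, -199.4, 50.9]
orientation: [3.132, 0.241, 0.002]
ft_force: [-0.1, -1.4, -0.1]
width: 0.2
grasp_force: 0.0
```

```bash
python3 -m inch '[[[1.5,0,0,0,0,0,0],[3,0,0,0,0,0,0],[4.5,0,0,0,0,0,0],[6,0,0,0,0,0,0],[6,0,0,0,0,0,0]]]'; python3 -m inch '[[[1,0,0,0,0,0,0],[2,0,0,0,0,0,0],[3,0,0,0,0,0,0],[3,0,0,0,0,0,0]]]'
```

```text
t: 21.25
ee_pos: [643.6, -198.4, 50.8]
orientation: [3.132, 0.241, 0.001]
ft_force: [-0.5, -0.4, 0.6]
width: 0.1
grasp_force: 0.0
t: 21.65
ee_pos: [646.4, -197.9, 50.7]
orientation: [3.132, 0.241, 0.0]
ft_force: [-1.0, 0.0, 0.7]
width: 0.8
grasp_force: 0.3
```

```bash
python3 -m inch '[[[1,0,0,0,0,0,0],[2,0,0,0,0,0,0],[2,0,0,0,0,0,0]]]'; python3 -m inch '[[[1,0,0,0,0,0,0],[2,0,0,0,0,0,0],[2,0,0,0,0,0,0]]]'
```

```text
t: 21.95
ee_pos: [646.5, -197.8, 50.6]
orientation: [-3.132, -0.241, 0.005]
ft_force: [-7.6, -2.2, 6.1]
width: 0.6
grasp_force: 4.0
t: 22.25
ee_pos: [646.5, -197.8, 50.7]
orientation: [-3.131, -0.241, 0.012]
ft_force: [-15.1, -3.6, 12.1]
width: 0.7
grasp_force: 7.9
```

The drawer has hit its hard stop at the predicted position. I'll back off, raise the arm and check.

```bash
python3 -m inch '[[[-10,0,0,0,0,0,0],[-30,0,0,0,0,0,0],[-70,0,0,0,0,0,0],[-110,0,0,0,0,0,0],[-140,0,-20,0,0,0,0],[-160,0,-60,0,0,0,0],[-180,0,-100,0,0,0,0],[-200,0,-140,0,0,0,0],[-200,0,-150,0,0,0,0],[-200,0,-150,0,0,0,0],[-200,0,-150,0,0,0,0]]]'
python3 - <<'E'
from h import *
a=snap('side','s2.png')['frame'];b=snap('top','t2.png')['frame']
cv2.imwrite('pics/c5.png',np.vstack([a[100:480,80:620],b[60:360,100:640][:220]])[:,:,::-1])
E
```

```text
t: 23.35
ee_pos: [452.7, -227.7, 199.8]
orientation: [-3.132, -0.242, 0.0]
ft_force: [0.1, 0.9, 0.5]
width: 0.7
grasp_force: 0.0
```

View pics/c5.png

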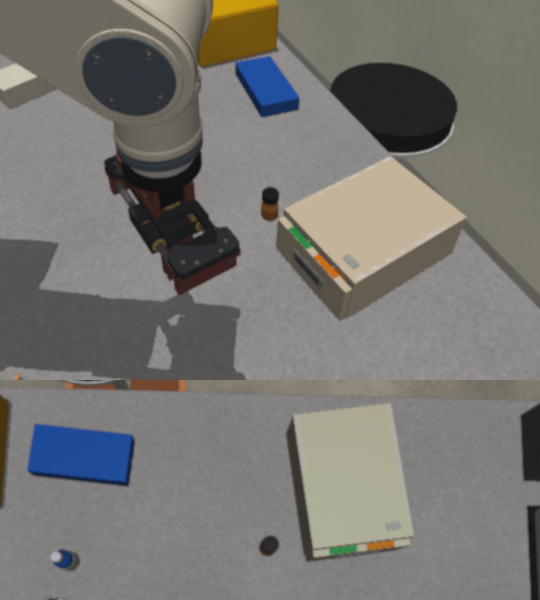

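The drawer is fully shut, with its front at about (362,548) flush before the cabinet. The bottle at (65,560) and the vial at (269,545) are still standing. I'll hand the job in.

```bash
python3 -c "
from workcell import ctrl
print(ctrl.close_job())"
```

```text
the job is handed in; nothing more can be done
None
```

The green cube was set upright on the green lane's floor and the drawer pushed to its stop; bottle and vial still stand, the orange cube was left in its dock, and the job was handed in at about 23 s.

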